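# Feed the glass carrier under the leaf spring

### The arm

A 6-joint arm with a two-finger parallel gripper is mounted at the origin on the work surface. World frame = base frame: x ahead of the robot, y to its left, z up, the work surface at z = 0. Lengths are in mm, angles in degrees, forces in N, time in s.
With the tool pointing down it reaches from about 300 to 850 mm from the base axis. Payload 4.2 kg.
Tool frame: the origin (TCP) lies between the finger pads; the fingertips stand 19 mm ahead of it and the grasp point (between the pads) is the TCP (env.tips_ahead is the distance from the TCP to the fingertips, in mm); z points along the fingers, y is the direction in which the jaws open and shut (so a half turn about z gives the same grasp; the last joint's range is limited). The gripper opens to 91 mm and grips with 3 to 60 N. Pads are 32 mm wide; open, the fingers measure 118 mm over their backs; the gripper's body (76 mm by 178 mm) begins 60 mm behind the grasp point.
Start: joints at [-76.318, 18.312, 89.639, -0, 72.044, -1.146], TCP at [147.156, -555.865, 232.976] pointing down, gripper open.
Joint ranges: [-177.97, 177.97], [-48.28, 115.42], [12.27, 149.76], [-77.06, 257.06], [2.81, 150.46], [-146.56, 146.56]. Speed limits (degrees/s): [147.25, 147.25, 180, 180, 180, 180].

### API

Orientations are given as [roll, pitch, yaw] about the fixed x, y, z axes, in that order (R = Rz(yaw) Ry(pitch) Rx(roll)).
In Python, from workcell import telemetry, viewer, job_done, env gives the robot as it stands. The module is installed in compiled form; this text tells all that it offers.
- The arm moves only by the shell command python3 -m jog 'ROWS' [FORCE]. ROWS is JSON, a list of rows, each a list of 3 entries, a list of its own where there are three numbers: the shift along the tool's x, y, z in cm, then the turn about the tool's z in degrees, then the opening, from 0 (shut) to 1 (fully open). A call has 1 to 10 rows; each row shifts and turns the pose as measured when the row begins, along the tool's axes as they then stand; what a row does not reach is not made up. A row lasts 1/8 s, in which the tool goes at most 62.5 mm and 10.7 degrees, less where a joint would pass 70% of its speed; a pose out of reach is approached as far as the arm can. A call is refused whole if a number of a shift passes 6.25 or a number of a turn 10.7, either way. A call with a gripper value outside its range is refused whole. The fingers move at their own pace and stop on an object; FORCE is the grip in N (left out, the last holds). Time passes only in rows, so rows that do not move let the fingers close. It gives the time, the measured TCP pose, the force and the opening at its end, in the units of the state.
- telemetry.state(): the state, without advancing time (a new reading comes with each control period).
- viewer.grab_frame(name): name is "scene" or "top" or "wrist"; returns a dict with "color" (384x512x3 uint8, red, green, blue), "K" (3x3 intrinsics, pixels), "k1" (the pictures are not rectified: a ray, as slopes to the right and down, at radius r is drawn at 1 + k1 r^2 times it, then the intrinsics apply), "rvec" (rotation vector, rad) and "tvec" (3), from world to camera coordinates, as OpenCV has them. Camera axes: x right, y down, z forward; pixel columns grow to the right and rows downward; lengths in mm; the calibration is good to about 2 mm. A picture is of the moment at which its call begins. There is no depth.
- job_done(): hands the job in, once; it reports no verdict.
The state is a dict: "time_s": time; "qpos": joint angles; "qvel": joint speeds; "effort": joint torques, N m; "ee_pos": TCP position; "ee_rot": TCP orientation; "force": force on the tool from outside, world axes, zero at the start; "torque": the same for the moment, N m; "gripper_width": finger opening in mm.
Only numpy, scipy, OpenCV 4.12 (cv2) and the standard library are available. Lean on these libraries where they do the work, as an engineer would, in place of code of your own. Each camera call takes 0.05 s, during which the arm holds its last target. There are 200 camera calls.

### The job

With the fingertip, press the grey glass carrier down hard against its sprung bed and, keeping it pressed down, slide it along the channel under the leaf spring until its front is fully home against the wooden end stop. Then take the finger away so that the leaf spring alone holds it there; do not lift the carrier out or tip it, and leave the other things on the bench alone.

Things in the scene. Friction and masses are not known exactly. Their poses are not given: they have to be found in the camera images.
- jig: feeding jig fixed to the bench: wooden base 388 x 130 x 12 mm, two plywood side rails (tops 40 mm above the bench, 74 mm apart inside) forming a channel open at the rear (x -200 mm). Origin on the bench under the channel's centre line; its x axis is the feed direction. A steel bridge bar crosses at x +135 to +157 mm, underside 41 mm and top 55 mm above the bench.
- carrier: loose grey plate 150 (x, feed direction) x 70 x 14 mm, 0.18 to 0.35 kg, flush green glass plate in its front part. Lies in the channel on the sprung bed. Origin: centre of its underside. Top 46 mm above the bench at the start (too high for the bridge), 36 mm when pressed fully down. Against the stop its origin is at +90 mm along the jig's x.
- press_spot (a point): place for the fingertip: on the carrier's flat top, centre line, 20 mm ahead of its rear edge. Ahead of it a wooden ridge to push against crosses the top (66 mm wide, 8 thick, 11 mm above the top face); the ridge's rear face is 17 mm ahead of this spot. With the carrier home this spot is 43 mm short of the leaf's toe and 130 mm short of the stop face.
- stop_face (a point): on the face of the wooden end stop that the carrier's front must meet, on the centre line, 36 mm above the bench (fixed to the jig, at its x +165 mm). The stop is 12 mm thick, its top 50 mm above the bench.
- leaf_toe (a point): rear tip of the leaf spring's turned-up toe at rest, on the centre line, 41 mm above the bench (a point fixed to the jig, at its x +78 mm). The leaf is a steel strip 34 mm wide that runs from the bridge bar back and down to its lowest line, 34 mm above the bench at jig x +90 mm; from there the toe slopes up. An unpressed carrier butts against the toe.
- bed (a joint): how far the sprung aluminium bed under the carrier is pressed down, m: 0 = up, 0.010 = bottom. It moves straight down (carrier, bed, leaf and rails slide on each other with friction about 0.3) and springs back. About 3 to 6 N on the carrier starts it, about 9 to 12 N takes it to the bottom.
- leaf (a joint): bending of the leaf spring, rad: 0 = at rest, grows as its toe is raised (about 0.045 with a fully pressed carrier under it, about 0.08 once the carrier is let go under it; limit 0.3). It presses on the carrier with some 5 to 10 N and drags on it.
- dish: bystander: open round green-glass bowl, 110 mm across, 45 mm tall; origin at the centre of its underside
- sanding_block: bystander: cork sanding block 100 x 60 x 32 mm; origin at the centre of its underside
- brush: bystander: brush lying on the bench
- jar: bystander: closed white jar, 64 mm across, 85 mm tall, past the stop end of the jig; origin at the centre of its underside
- glass_lens: bystander: pale dome-shaped disc, 84 mm across, 20 mm tall; origin at the centre of its underside
- weight_ring: bystander: steel ring weight, 64 mm across, 22 mm tall; origin at the centre of its underside
- screwdriver: bystander: screwdriver lying on the bench
Not all that is in view belongs to the job. Of the things shaped like the carrier, the grey one is meant.

How it is judged (in metres and radians):
On the way:
1. the carrier has been pressed down on its bed, still short of the bridge (value of joint bed above 0.005 m and x of carrier in the frame of jig below 0.06 m), for 0.1 s.
At the end, for the whole second after the job is handed in: the carrier lies flat (within 0.06 rad) and at rest in the channel, its front within 4 mm of the end stop, kept down by the leaf spring, which is bent up by it (over 0.02 rad), the carrier's underside less than 30 mm above the bench (x of carrier in the frame of jig above 0.086 m and y of carrier in the frame of jig between -0.006 and 0.006 m and z of carrier in the frame of jig below 0.03 m and value of joint leaf above 0.02 rad and angle between carrier's own z axis and vertical below 0.06 rad and linear speed of carrier below 0.01 m/s); the robot touches nothing.
It fails at once if the carrier is lifted (more than 10 mm above where it lay) (z of carrier in the frame of jig above 0.042 m).
It fails at once if the carrier is tipped by more than 0.25 rad (angle between carrier's own z axis and vertical above 0.25 rad).
It fails at once if a bystander is moved by more than 20 mm (distance of any of dish, sanding_block, brush, jar, glass_lens, weight_ring, screwdriver from where it was at the start of the episode above 0.02 m).
It also fails if it takes over 42 s, if anything falls off the work surface, if the arm or the gripper's body presses on something with over 40 N, if the wrist force passes 120 N, or if a joint passes its speed limit or range.

## Working session

There is one attempt and no reset: what is moved stays moved. The work goes in short steps, Python scripts to look and compute and a shell command to move; the robot and the scene stay as the last step left them, time stands still between calls to the robot, and variables do not carry over. Pictures are saved under pics/ and viewed, about 8 in all and at most 12, crops included, and the job is handed in when it is done.

```bash
mkdir -p pics
python3 - <<'E'
from workcell import telemetry, viewer, env
import cv2,pickle
s=telemetry.state();print(s, env.tips_ahead)
for n in("scene","top"):
    f=viewer.grab_frame(n);pickle.dump(f,open(n+'.pkl','wb'))
    cv2.imwrite(f'pics/{n}.png',cv2.resize(f['color'][:,:,::-1],(800,600),interpolation=cv2.INTER_CUBIC))
    print(n,f['K'],f['k1'],f['rvec'],f['tvec'])
E
```

```text
{'time_s': 0.0, 'qpos': array([-7.63179969e+01,  1.83510650e+01,  8.97067672e+01, -3.78509530e-04,
        7.20437467e+01, -1.14697454e+00]), 'qvel': array([ 0.04692203,  0.0394523 , -0.01961008, -0.02522935,  0.0892848 ,
       -0.06028336]), 'effort': array([ 1.93815773e-03, -4.12455583e+01, -2.31969827e+01,  7.29674217e-02,
        4.59095836e-02, -1.52419493e-04]), 'ee_pos': array([ 147.03837888, -555.38951425,  232.1235825 ]), 'ee_rot': array([-1.79898434e+02, -1.67352442e-03,  1.48290932e+01]), 'force': array([0.28183742, 0.06325022, 0.66340673]), 'torque': array([ 0.00068184,  0.06544916, -0.00354139]), 'gripper_width': 90.85246998094532} 19.0
scene [[411.19719107   0.         252.35987436]
 [  0.         411.19719107 183.84587619]
 [  0.           0.           1.        ]] -0.11988374631513408 [ 2.31565944  0.68214719 -0.29438296] [-436.75091962 -119.54794807 1379.67954726]
top [[421.47524549   0.         250.28325404]
 [  0.         421.47524549 195.81163451]
 [  0.           0.           1.        ]] -0.08609212229538203 [ 2.19552738 -2.19219719  0.08136862] [  43.11759775  486.41212113 1192.03829052]
```

View pics/scene.png

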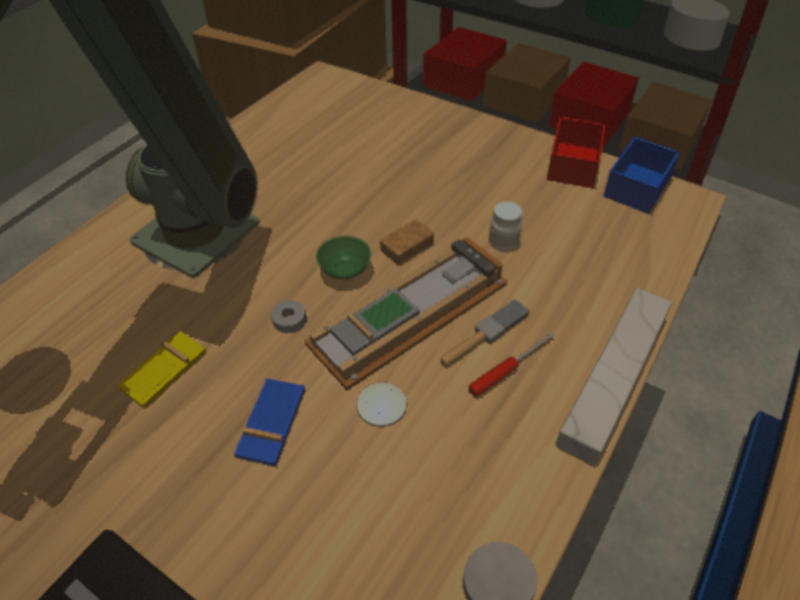

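View pics/top.png

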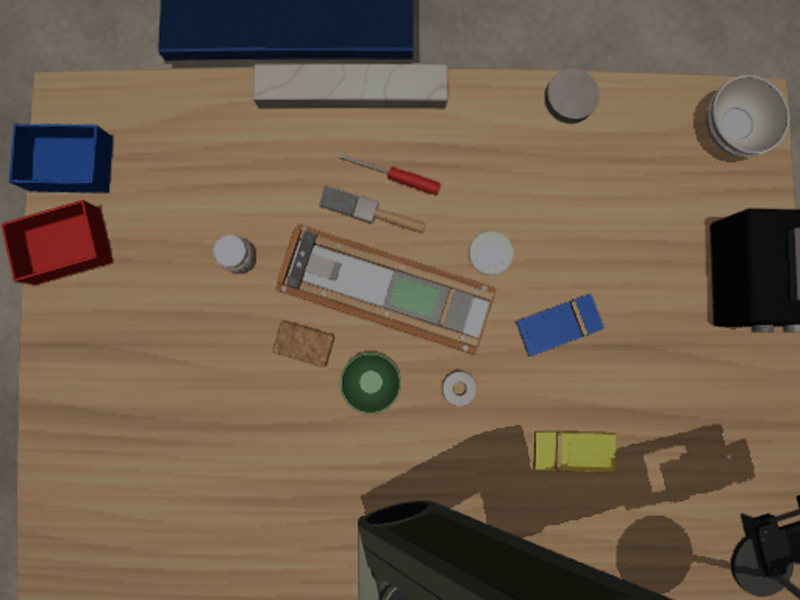

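Carrier-shaped candidates in the top view are yellow (575,452), blue (560,325) and grey (430,300). The grey one fits: it has a green glass front and lies in the jig channel. The bridge is at (300,260), so the feed direction is image-left. I'll confirm in an enlarged crop.

Run:
```python
import cv2,pickle
f=pickle.load(open('top.pkl','rb'))
c=f['color'][138:232,170:325,::-1]
cv2.imwrite('pics/crop.png',cv2.resize(c,None,fx=5,fy=5,interpolation=cv2.INTER_CUBIC))
```

```text
(no output)
```

View pics/crop.png

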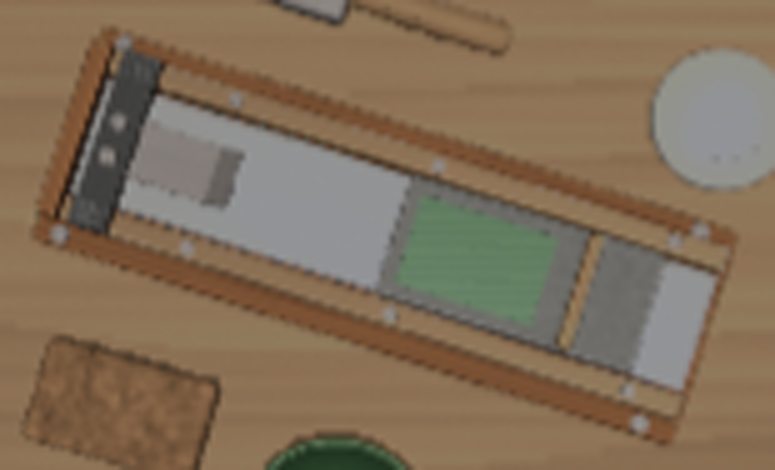

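The crop confirms it. The grey carrier has green glass at (475,260) and its ridge at (580,290), with the rear edge from (663,262) to (632,372). The leaf toe is at (228,180) and the bridge at (115,145).

```bash
cat > h.py <<'E'
import numpy as np,cv2
def ray(f,uv,z):
    K=f['K'];d=np.array([f['k1'],0,0,0,0.])
    p=cv2.undistortPoints(np.array(uv,float).reshape(-1,1,2),K,d)[:,0]
    R=cv2.Rodrigues(np.array(f['rvec'],float))[0];t=np.array(f['tvec'],float).ravel()
    c=-R.T@t;w=np.c_[p,np.ones(len(p))]@R
    return c+w*((z-c[2])/w[:,2])[:,None]
def proj(f,P):
    return cv2.projectPoints(np.array(P,float).reshape(-1,1,3),np.array(f['rvec'],float),np.array(f['tvec'],float),f['K'],np.array([f['k1'],0,0,0,0.]))[0][:,0]
E
python3 - <<'E'
from h import *
import pickle
f=pickle.load(open('top.pkl','rb'))
g=lambda pts,z:ray(f,[((u+.5)/5-.5+170,(v+.5)/5-.5+138) for u,v in pts],z)
np.set_printoptions(precision=1,suppress=True)
b=g([(737,235),(668,443)],12); print('base rear',b,np.linalg.norm(b[0]-b[1]))
br=g([(163,65),(107,235),(122,50),(70,225)],55);print('bridge',br)
c=g([(663,262),(632,372),(412,178),(380,288)],46);print('carrier',c,np.linalg.norm(c[0]-c[1]))
rd=g([(605,236),(570,350)],57);print('ridge',rd)
r0=b.mean(0);B=br.mean(0);cr=c[:2].mean(0);cf=c[2:].mean(0)
for n,v in(('bridge-base',B-r0),('carrier',cf-cr),('bridge-carr',B-cr)):print(n,np.hypot(*v[:2]),np.degrees(np.arctan2(v[1],v[0])))
E
```

```text
base rear [[ 519.4 -148.9   12. ]
 [ 399.5 -108.1   12. ]] 126.61905332265184
bridge [[610.1 178.7  55. ]
 [514.7 208.9  55. ]
 [618.5 201.7  55. ]
 [520.2 229.5  55. ]]
carrier [[ 501.  -101.3   46. ]
 [ 439.3  -83.5   46. ]
 [ 547.9   39.4   46. ]
 [ 486.1   57.2   46. ]] 64.13328543655527
ridge [[514.5 -67.6  57. ]
 [451.2 -47.9  57. ]]
bridge-base 349.7488663333244 72.28238625043939
carrier 148.3008834657358 71.59575036894604
bridge-carr 312.10971479614807 72.14074068323944
```

Jig yaw is about 72.2° with its origin near (521,64), and the carrier is at jig x ≈ -90, so the press spot is near (477,-74). I'll shut the fingers, align the jaw axis with the feed, and go above the spot.

```bash
python3 -m jog '[[[0,0,0],8.2,0],[[0,0,0],8.2,0],[[0,0,0],8.2,0],[[0,0,0],8.2,0],[[0,0,0],0,0]]' 20; python3 -m jog '[[[1.66,-5.59,0],0,0],[[1.66,-5.59,0],0,0],[[1.66,-5.59,0],0,0],[[1.66,-5.59,0],0,0],[[1.66,-5.59,0],0,0],[[1.66,-5.59,0],0,0],[[1.66,-5.59,0],0,0],[[1.66,-5.59,0],0,0]]'
```

```text
time_s: 0.72
ee_pos: [146.7, -554.0, 229.6]
ee_rot: [-179.7, 0.2, -18.9]
force: [0.2, 0.1, -0.1]
gripper_width: 44.2
time_s: 1.72
ee_pos: [420.5, -164.1, 230.6]
ee_rot: [-179.6, 0.1, -18.2]
force: [1.3, -1.5, -0.2]
gripper_width: 0.5
```

```bash
python3 -m jog '[[[1,-4.5,2.5],0,0],[[1,-4.5,3],0,0],[[0.6,-1.2,4],0,0],[[0,0,2],0,0],[[0,0,0],0,0]]'
python3 - <<'E'
from h import *
from workcell import viewer,telemetry
f=viewer.grab_frame('wrist');cv2.imwrite('pics/w.png',cv2.resize(f['color'][:,:,::-1],(800,600)))
s=telemetry.state();print(s['ee_pos'],s['ee_rot'])
f2=viewer.grab_frame('top')
cv2.imwrite('pics/t2.png',cv2.resize(f2['color'][138:232,170:325,::-1],None,fx=5,fy=5,interpolation=cv2.INTER_CUBIC))
# predicted features in wrist view
yaw=np.radians(72.2);u=np.array([np.cos(yaw),np.sin(yaw)]);n=np.array([-u[1],u[0]]);o=np.array([521,64])
P=[[*(o+x*u+y*n),z] for x,y,z in((-165,35,46),(-165,-35,46),(-145,0,46),(-15,35,46),(-15,-35,46),(-124,33,57),(-124,-33,57))]
print(proj(f,P)*800/512)
E
```

```text
time_s: 2.35
ee_pos: [481.4, -67.3, 113.6]
ee_rot: [-179.6, -0.1, -17.0]
force: [-0.3, -0.3, 0.2]
gripper_width: 0.3
[482.0342553  -67.58677842 114.4847904 ] [-179.61274145   -0.21917031  -17.03355325]
[[452.6308644  395.19132498]
 [458.77537423 271.10816743]
 [417.83172646 335.26204925]
 [181.90523233 390.95312227]
 [163.89870554 266.91764593]
 [377.11739414 400.7131868 ]
 [376.5012063  278.78546634]]
```

View pics/w.png

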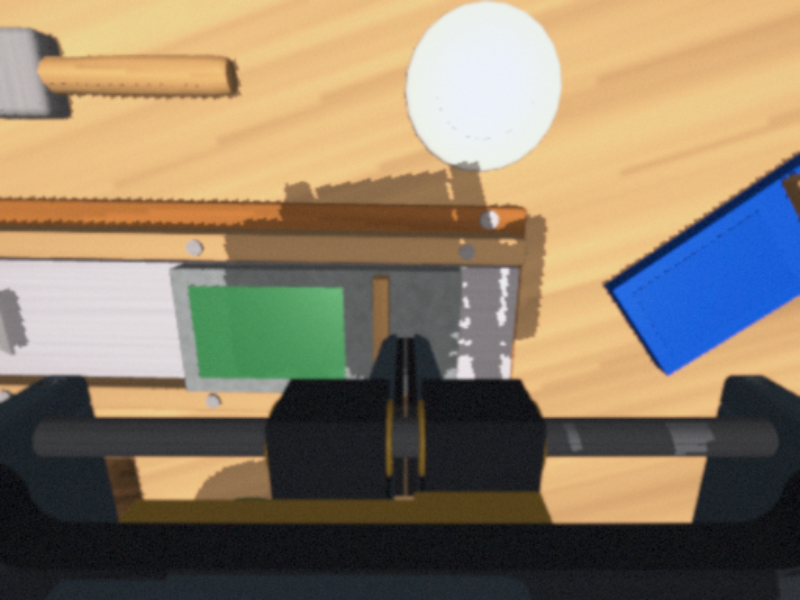

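The carrier fits the prediction: rear corner at (459,268) against a predicted (459,271), and the ridge at (380,277) against (377,279). The fingertip is at about (405,340), 8 mm ahead of the spot, so I'll correct by 7.7 mm back and 3.3 mm sideways, then descend.

```bash
python3 -m jog '[[[-0.33,0.77,0],0.8,0],[[0,0,0],0,0],[[0,0,2],0,0],[[0,0,1.5],0,0],[[0,0,0],0,0]]'
```

```text
time_s: 3.08
ee_pos: [479.5, -76.9, 84.2]
ee_rot: [-179.5, -0.9, -18.0]
force: [-0.2, 0.2, 0.7]
gripper_width: 0.6
```

```bash
python3 -m jog '[[[-0.4,-0.1,0.8],0,0],[[0,0,0.5],0,0],[[0,0,0],0,0]]';python3 -m jog '[[[0,0,0.5],0,0],[[0,0,0.4],0,0]]'; python3 -m jog '[[[0,0,0.5],0,0],[[0,0,0.4],0,0]]'
```

```text
time_s: 3.45
ee_pos: [476.9, -74.9, 71.9]
ee_rot: [-179.5, -1.1, -18.1]
force: [0.0, 0.7, 0.2]
gripper_width: 0.2
time_s: 3.7
ee_pos: [477.5, -74.9, 63.3]
ee_rot: [-179.5, -1.1, -18.1]
force: [-2.4, 0.1, 6.9]
gripper_width: 0.5
time_s: 3.95
ee_pos: [477.5, -74.9, 55.4]
ee_rot: [-179.5, -1.1, -18.0]
force: [-3.1, 0.2, 11.8]
gripper_width: 0.2
```

```bash
python3 -m jog '[[[0,0,0.3],0,0],[[0,0,0.3],0,0]]'; python3 -m jog '[[[0,-0.5,0.3],0,0],[[0,-0.5,0.3],0,0],[[0,-0.5,0.3],0,0]]'
```

```text
time_s: 4.2
ee_pos: [477.6, -75.0, 55.0]
ee_rot: [-179.5, -1.1, -18.0]
force: [-9.0, 0.8, 34.2]
gripper_width: 0.4
time_s: 4.58
ee_pos: [483.0, -66.1, 55.1]
ee_rot: [179.9, -1.5, -17.6]
force: [-10.4, -10.0, 30.3]
gripper_width: 0.4
```

```bash
python3 -m jog '[[[-0.3,-0.7,0.3],0,0],[[-0.2,-0.7,0.3],0,0],[[-0.1,-0.7,0.3],0,0],[[-0.1,-0.7,0.3],0,0]]'
python3 - <<'E'
from h import *
from workcell import viewer,telemetry
f=viewer.grab_frame('wrist');cv2.imwrite('pics/w2.png',cv2.resize(f['color'][:,:,::-1],(800,600)))
E
```

```text
time_s: 5.08
ee_pos: [489.4, -45.4, 55.4]
ee_rot: [179.2, -2.5, -17.0]
force: [-7.8, -7.8, 29.1]
gripper_width: 0.2
```

View pics/w2.png

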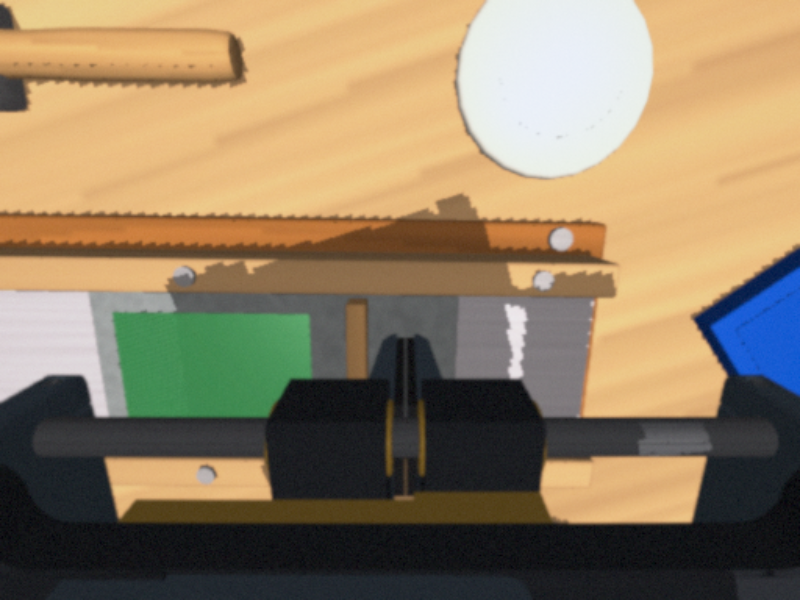

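The carrier is moving with the finger: more bed shows behind its rear edge at (457,340), and the ridge at (357,335) is still a few mm ahead of the finger. Continuing.

```bash
python3 -m jog '[[[-0.3,-1.3,0.25],0.6,0],[[-0.2,-1.3,0.25],0.3,0],[[-0.1,-1.3,0.25],0,0],[[-0.1,-1.3,0.25],0,0]]'
```

```text
time_s: 5.62
ee_pos: [503.8, 0.4, 55.7]
ee_rot: [178.7, -3.5, -17.4]
force: [-7.3, -7.5, 26.0]
gripper_width: 0.2
```

```bash
python3 -m jog '[[[-0.3,-1.3,0.3],0.3,0],[[-0.2,-1.0,0.3],0.2,0],[[-0.2,-1.0,0.3],0.2,0],[[-0.2,-1.0,0.3],0.2,0]]'
```

```text
time_s: 6.12
ee_pos: [514.9, 35.7, 55.9]
ee_rot: [178.0, -4.7, -17.6]
force: [-5.1, -13.1, 27.7]
gripper_width: 0.3
```

```bash
python3 -m jog '[[[-0.2,-1.0,0.35],0.2,0],[[-0.2,-1.0,0.35],0.2,0],[[-0.2,-1.0,0.35],0.2,0]]'
python3 - <<'E'
from h import *
from workcell import viewer,telemetry
f=viewer.grab_frame('wrist');cv2.imwrite('pics/w3.png',cv2.resize(f['color'][:,:,::-1],(800,600)))
E
```

```text
time_s: 6.5
ee_pos: [521.8, 57.3, 56.0]
ee_rot: [177.3, -5.5, -17.7]
force: [-7.6, -13.1, 32.8]
gripper_width: 0.6
```

View pics/w3.png

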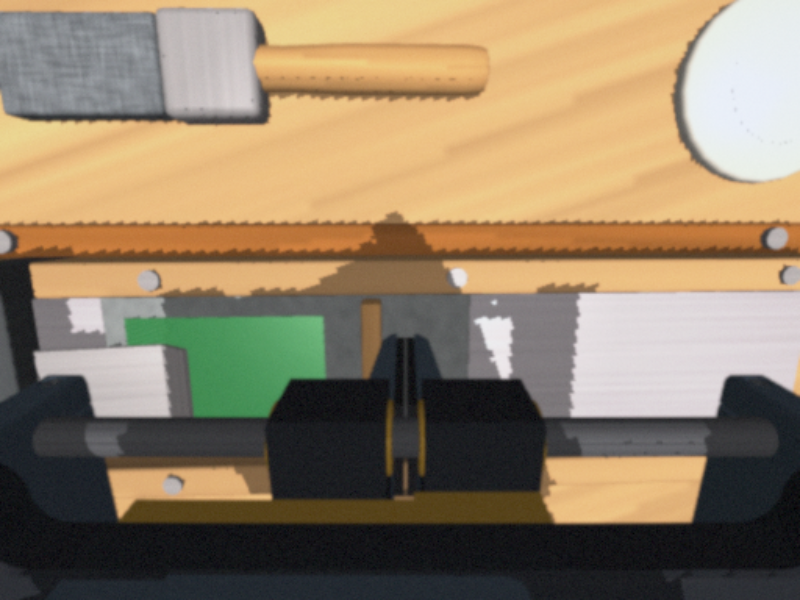

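The carrier's front (at about (105,320)) is under the leaf and the finger is now close to the ridge at (370,335). About 40 mm remain.

```bash
python3 -m jog '[[[-0.2,-1.3,0.35],0.2,0],[[-0.2,-1.3,0.35],0.2,0],[[-0.2,-1.2,0.35],0.2,0]]'; python3 -m jog '[[[-0.2,-0.9,0.35],0.2,0],[[-0.2,-0.8,0.35],0.2,0]]'
```

```text
time_s: 6.92
ee_pos: [531.0, 86.5, 56.2]
ee_rot: [176.5, -6.2, -18.0]
force: [-6.8, -12.4, 33.8]
gripper_width: 0.3
time_s: 7.18
ee_pos: [534.4, 97.8, 56.3]
ee_rot: [176.0, -6.6, -18.1]
force: [-6.5, -12.1, 32.8]
gripper_width: 0.6
```

```bash
python3 -m jog '[[[-0.2,-0.7,0.35],0,0],[[-0.1,-0.7,0.35],0,0]]'; python3 -m jog '[[[-0.1,-0.7,0.35],0,0],[[-0.1,-0.7,0.35],0,0]]'
```

```text
time_s: 7.42
ee_pos: [536.8, 105.1, 56.4]
ee_rot: [175.3, -6.9, -17.9]
force: [-10.9, -13.5, 34.9]
gripper_width: 0.6
time_s: 7.68
ee_pos: [537.5, 107.5, 56.5]
ee_rot: [174.0, -7.0, -17.4]
force: [-9.2, -25.5, 36.4]
gripper_width: 0.3
```

Force rose to 25 N along the feed and motion stopped. One firmer push, then a look before releasing.

```bash
python3 -m jog '[[[-0.1,-0.9,0.35],0,0],[[-0.1,-1.0,0.35],0,0]]'
python3 - <<'E'
from h import *
from workcell import viewer,telemetry
f=viewer.grab_frame('wrist')
a=cv2.resize(f['color'][:,:,::-1],(640,480))[180:400]
t=viewer.grab_frame('top');b=cv2.resize(t['color'][138:232,170:300,::-1],(640,463)) [:380]
cv2.imwrite('pics/w4.png',np.vstack([a,b]))
yaw=np.radians(72.2);u=np.array([np.cos(yaw),np.sin(yaw)]);n=np.array([-u[1],u[0]]);o=np.array([521,64])
P=[[*(o+x*u+y*n),z] for x,y,z in((15,-35,36),(165,-35,36),(56,-33,47),(15,35,36))]
print('wrist',proj(f,P)*1.25-[0,180]);print('top',(proj(t,P)-[170,138])*640/130)
E
```

```text
time_s: 7.92
ee_pos: [537.7, 107.9, 56.6]
ee_rot: [171.8, -7.0, -16.8]
force: [-9.8, -30.6, 40.9]
gripper_width: 0.4
wrist [[375.31133552  57.78703528]
 [ 67.79425286  64.7797064 ]
 [299.71352337  67.13792814]
 [372.29547144 180.39151939]]
top [[354.4462593  156.13229517]
 [106.83761212  76.69818633]
 [284.66801236 135.01481692]
 [316.73343443 271.83729315]]
```

View pics/w4.png

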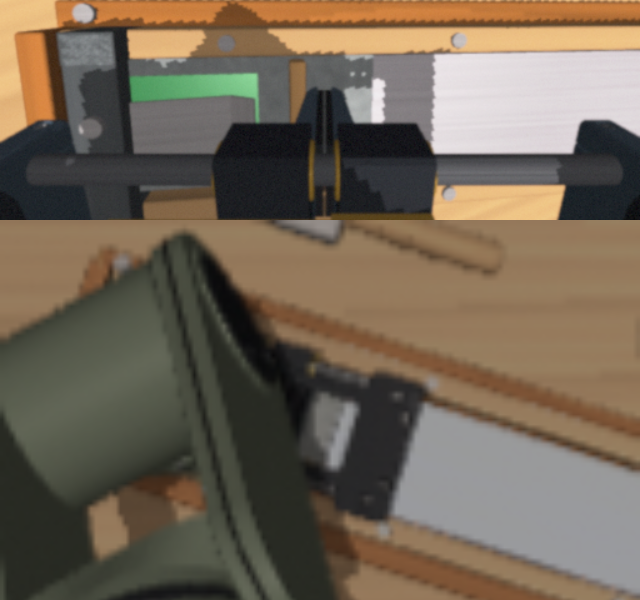

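The carrier is home: its rear edge is at wrist px 372 (predicted 375 for home) and the ridge at 298 (predicted 300). Now I'll ease off, then lift vertically, since the tool leans about 8° and needs a small backward component.

```bash
python3 -m jog '[[[0,-0.2,0.15],0,0],[[0,0,0],0,0],[[0,0.05,-0.3],0,0],[[0,0.15,-0.5],0,0],[[0.05,0.3,-1],0,0],[[0.2,0.6,-3],0,0],[[0.3,0.6,-4],0,0],[[0.3,0.6,-5],0,0],[[0,0,0],0,0]]'; python3 -m jog '[[[0,5,-3],0,0],[[0,5,-3],0,0],[[0,5,-2],0,0],[[0,5,0],0,0],[[0,0,0],0,0]]'
python3 - <<'E'
from h import *
from workcell import viewer,telemetry
f=viewer.grab_frame('wrist')
a=cv2.resize(f['color'][:,:,::-1],(640,480))[:300]
t=viewer.grab_frame('top');b=cv2.resize(t['color'][138:232,170:325,::-1],(640,388))[:300]
cv2.imwrite('pics/w5.png',np.vstack([a,b]))
yaw=np.radians(72.2);u=np.array([np.cos(yaw),np.sin(yaw)]);n=np.array([-u[1],u[0]]);o=np.array([521,64])
P=[[*(o+x*u+y*n),z] for x,y,z in((15,-35,36),(165,-35,36),(56,-33,47),(15,35,36))]
print('wrist',proj(f,P)*1.25);print('top',(proj(t,P)-[170,138])*640/155+[0,300])
E
```

```text
time_s: 9.15
ee_pos: [528.3, 107.1, 202.9]
ee_rot: [171.6, -7.0, -16.8]
force: [-0.5, 0.6, 0.2]
gripper_width: 0.0
time_s: 9.78
ee_pos: [458.7, -71.7, 310.4]
ee_rot: [171.4, -6.7, -16.6]
force: [1.0, -0.4, 0.5]
gripper_width: 0.4
wrist [[ 1.45914561e+02  1.89085270e+02]
 [-1.02276936e-01  1.89340002e+02]
 [ 1.03106707e+02  1.91196297e+02]
 [ 1.50833017e+02  2.49234375e+02]]
top [[297.2775078  430.94966691]
 [ 89.60573919 364.32751112]
 [238.75381682 413.23823355]
 [265.64739662 527.99256845]]
```

View pics/w5.png

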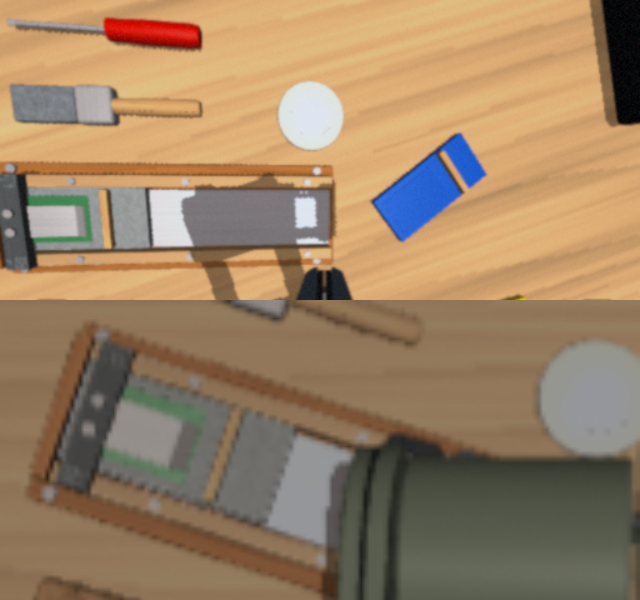

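After release the rear edge is at (297,433) and (267,524) in the top view, against predicted home (297,431) and (266,528). The bystanders in view look unmoved. My jig estimate is only good to a few mm, so I'll look closely at the stop gap with the wrist camera.

```bash
python3 -m jog '[[[-0.9,-4.6,1.2],0,0],[[-0.9,-4.6,1.2],0,0],[[-0.9,-4.6,1.2],0,0],[[-0.9,-4.6,1.2],0,0],[[-0.9,-4.6,1.2],0,0],[[-0.9,-4.6,1.2],0,0],[[-0.9,-4.6,1.2],0,0],[[0,0,0],0,0]]'
python3 - <<'E'
from h import *
from workcell import viewer
import pickle
f=viewer.grab_frame('wrist');pickle.dump(f,open('w6.pkl','wb'))
cv2.imwrite('pics/w6.png',cv2.resize(f['color'][:,:,::-1],(800,600),interpolation=cv2.INTER_CUBIC))
E
```

```text
time_s: 10.88
ee_pos: [497.3, 258.1, 159.1]
ee_rot: [171.1, -6.1, -15.6]
force: [-0.8, -0.5, 0.2]
gripper_width: 0.5
```

View pics/w6.png

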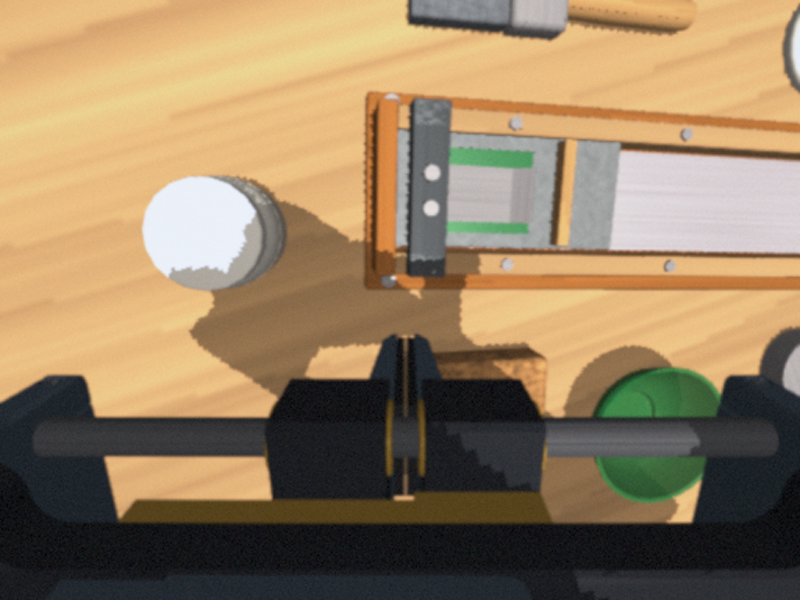

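The grey carrier reaches the stop's edge at about (397,190), between the stop and the bridge. I'll enlarge that gap and check the distances numerically.

Run:
```python
from h import *
import pickle
f=pickle.load(open('w6.pkl','rb'))
cv2.imwrite('pics/w6c.png',cv2.resize(f['color'][55:185,230:400,::-1],None,fx=4.5,fy=4.5,interpolation=cv2.INTER_CUBIC))
s=.64;g=lambda p,z:ray(f,[((u+.5)*s-.5,(v+.5)*s-.5) for u,v in p],z)
th=np.radians(72.2);u=np.array([np.cos(th),np.sin(th)])
X=lambda p,z:(g(p,z)[:,:2]@u).mean()
br=X([(451,100),(445,275)],55);bf=X([(413,100),(407,275)],55);sf=X([(398,98),(393,275)],50);ca=X([(620,143),(612,250)],36)
print('bridge rear-carrier rear (120 home)',br-ca,'bridge width 22:',br-bf,'stop-carrier rear (150)',sf-ca)
```

```text
bridge rear-carrier rear (120 home) 121.82929476962124 bridge width 22: -22.778150968370085 stop-carrier rear (150) 152.48125828810038
```

View pics/w6c.png

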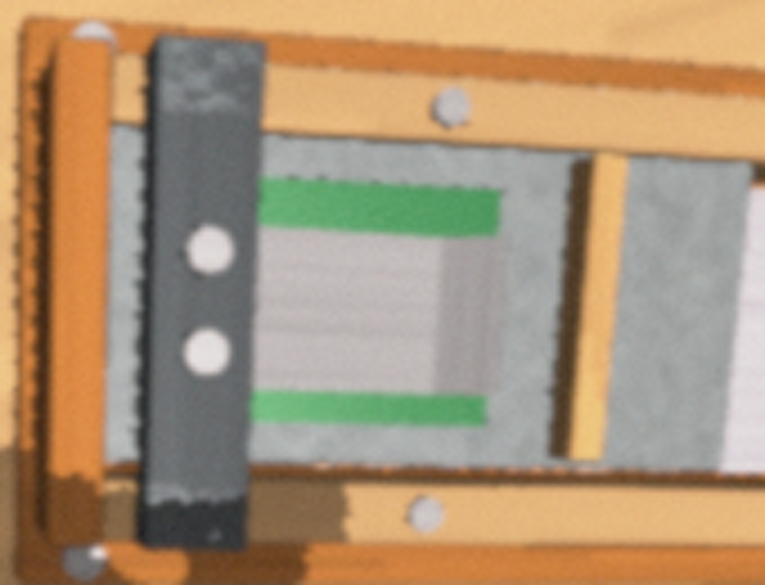

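No bed or gap shows between the grey carrier and the stop face (edge at about (108,290)). The leaf lies over the glass and the arm is clear, so I'm handing in.

```bash
python3 -c "
from workcell import job_done;job_done()"
```

```text
the job is handed in; nothing more can be done
```

I pressed the grey carrier to the bottom of its bed (about 30–40 N with the fingertip) and slid it under the leaf spring. It stopped against the end stop when the feed force rose to about 30 N. I then eased off, lifted the finger straight away and handed in after about 11 s of robot time. `job_done()` reports no verdict.

**Stop contact:** the close-up taken after release shows the carrier flat in the channel, up to the stop face with no visible gap, and the leaf over its glass.

**Distances:** these came out slightly long, within my measuring error:

| Measurement | Measured | Expected at home |
|---|---|---|
| Bridge to carrier rear edge | 121.8 mm | 120 mm |
| Stop to carrier rear edge | 152.5 mm | 150 mm |

The bridge's own width measured 22.8 mm instead of 22 mm, so that close-up reads a little large. These distances agree with home only to 2–3 mm.

**Other things:** the arm was clear, with force about 0. I saw no bystander disturbed, but I checked that by eye only. The leaf angle and the carrier's height and tilt could only be judged from the pictures.

**Tool lean:** the tool leaned gradually to about 8° during the push. I allowed for this when lifting off.

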